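# Line up a hidden strap with a drift pin and fit the bolt of a mounting block

## Task

On the mounting block for the hand-cranked kitchen machine, the steel strap hidden under the cover plate has swung out of line. Feel for the strap's hole with the steel drift pin through the large hole of the cover, bring the strap into line and push the pin fully home with its collar on the plate; then, with the pin left in, push the black-knobbed bolt through the smaller hole fully home, and leave both standing there. Work gently: never press pin, bolt or fingers on the block with more than 20 N, and leave the other things where they are.

Things in the scene. Friction and masses are not known exactly. Their poses are not given: they have to be found in the camera images.
- pin_hole (a point): Centre of the large hole (30 mm diameter, for the drift pin) at the cover plate's top face, 50 mm above the worktop. z up; x along the block, away from the smaller hole; y across the block. Beneath it the strap's own pin hole (14 mm) starts anywhere up to 9 mm to the +y or -y side; its place is not measured and must be found by feel.
- bolt_hole (a point): Centre of the smaller hole (12 mm diameter, for the bolt) at the cover plate's top face, 65 mm from the pin hole in -x; same axes. The strap's bolt hole below (12 mm) comes into line when the pin is home.
- strap_pivot (a point): The bolt already fitted (hex head 8.5 mm high), at the cover's top face, 130 mm from the pin hole in -x. The hidden steel strap turns about it: 52 mm wide, 7 mm thick, top face 12 mm and underside 19 mm below the cover's top face, hollow below to the worktop. It turns stiffly: about 5 N sideways at the pin hole moves it; it stays where it is left.
- block: Mounting block: fixed wooden frame 200x104x36 mm, black gasket, steel cover plate 196x100x6 mm with its top 50 mm above the worktop. Origin on the worktop directly below bolt_hole, x along its length towards the pin hole. Cover and strap together give downwards on the gasket, about 1 mm for each 4 N beyond the first 2 N, for up to 6 mm (then hard), and spring back.
- stand: Fixed wooden parts stand 140x70x52 mm, origin under its centre. Two like wells, 30 mm wide and 44 mm deep, 38 mm either side of its centre along its x. Pin and bolt stand upright in them, collars on its top face 52 mm above the worktop; which well holds which varies.
- pin_grip (a point): Centre of the plain steel drift pin's square handle (16x16 mm, 44 mm tall), 26 mm above the underside of its collar. z points up the pin, x and y are square to the handle's faces.
- bolt_grip (a point): Centre of the bolt's round black knob (18 mm diameter, 44 mm tall), 26 mm above the underside of its collar; z up the bolt.
- pin_collar (a point): Centre of the underside of the drift pin's collar; z up the pin. When home it lies on pin_hole.
- bolt_collar (a point): Centre of the underside of the bolt's collar; z up the bolt. When home it lies on bolt_hole.
- pin: The stepped steel drift pin, 88 mm long; origin at the centre of its collar's underside (collar 36 mm diameter, 4 mm thick). 40 mm reach below it; diameters from the blunt tip up: 10.8 mm at the flat tip and up to 12 mm, cone to 12 mm at 18 mm, 12 mm to 28 mm, cone to 28 mm at 36 mm, 28 mm to the collar.
- bolt: The bolt; origin at the centre of its collar's underside (steel collar 36 mm diameter, 4 mm thick). Below it a smooth shank of 10 mm diameter reaches 32 mm, its last 8 mm tapering to 6 mm; no thread, it is pushed in.
- lemon_1: yellow lemon, 83x58x58 mm, lying at the far side; origin: underside centre. Bystander.
- tape_1: roll of tan tape lying flat, 104x102x25 mm; origin: underside centre. Bystander.
- egg_timer: round egg timer, white below and red above, 64x64x44 mm; origin: underside centre. Bystander.
- mug_2: white mug with handle, 83x113x93 mm; origin: underside centre. Bystander.
- spice_jar_1: glass spice jar with a tan cap, 42x42x106 mm; origin: underside centre. Bystander.
- tin_1: food tin, 75x75x58 mm; origin: underside centre. Bystander.
- salt_dish: small steel footed dish, 68x68x46 mm; origin: underside centre. Bystander.

How it is judged:
On the way, in this order (a step that is already met when the one before it is completed fails the run):
1. the drift pin is home through cover and strap, its collar on the cover (z of pin_collar in the frame of pin_hole between -0.003 and 0.002 m and horizontal distance between pin_collar and pin_hole below 0.003 m and angle between pin_collar's own z axis and vertical below 0.08 rad), for 0.2 s.
2. with the pin still home, the bolt is home, its collar on the cover (all of step 1 and z of bolt_collar in the frame of bolt_hole between -0.003 and 0.002 m and horizontal distance between bolt_collar and bolt_hole below 0.003 m and angle between bolt_collar's own z axis and vertical below 0.08 rad), for 0.2 s.
At the end, for the whole second after the job is handed in: Drift pin in the large hole and bolt in the smaller one, each with its collar on the cover plate (within 2 mm in height, 3 mm sideways) and upright within 0.08 rad, both at rest and released (all of step 2 and linear speed of each of pin, bolt below 0.02 m/s and contact force between the fingers and pin below 0.1 N and contact force between the fingers and bolt below 0.1 N); the robot touches nothing.
It fails at once if the drift pin pressed on the mounting block with more than 20 N (contact force between pin and block above 20 N).
It fails at once if the bolt pressed on the mounting block with more than 20 N (contact force between bolt and block above 20 N).
It fails at once if the fingers pressed on the mounting block with more than 20 N (contact force between the fingers and block above 20 N).
It fails at once if the arm pressed on the mounting block with more than 20 N (contact force between the arm and block above 20 N).
It fails at once if another thing was shifted by more than 3 cm (distance of any of lemon_1, tape_1, egg_timer, mug_2, spice_jar_1, tin_1, salt_dish from where it was at the start of the episode above 0.03 m).
It also fails if it takes over 72 s, if anything falls off the work surface, if the arm or the gripper's body presses on something with over 40 N, if the wrist force passes 120 N, or if a joint passes its speed limit or range.

## Robot

A 6-joint arm with a two-finger parallel gripper is mounted at the origin on the work surface; the furniture and walls round the work are solid. World frame = base frame: x ahead of the robot, y to its left, z up, the work surface at z = 0. Lengths are in m, angles in rad, forces in N, time in s.
With the tool pointing down it reaches from about 0.275 to 0.75 m from the base axis. Payload 10.2 kg.
Tool frame: the origin (TCP) lies midway between the tips of the shut fingers; the grasp point (between the pads) lies 19 mm behind it; x points along the fingers, y is the direction in which the jaws open and shut, and the axes are right-handed (so a half turn about x gives the same grasp; the last joint's range is limited). The gripper opens to 85 mm and grips with 20 to 120 N. Pads are 22 mm wide; open, the fingers measure 114 mm over their backs; the gripper's body (76 mm by 85 mm) begins 54 mm behind the grasp point. The pads swing forward as they close: fully open they stand 13 mm farther back than shut.
Start: joints at [-1.405, 0.313, 1.498, -0, 1.331, -0.223], TCP at [0.199, -0.486, 0.231] pointing down, gripper open.
Joint ranges: [-2.94, 2.94], [-0.97, 2.17], [0.19, 2.56], [-1.23, 4.37], [0.02, 3.11], [-2.88, 2.88]. Speed limits (rad/s): [2.39, 2.39, 3.01, 3.14, 3.14, 3.14].

## Interface

Orientations are given as a unit quaternion [x, y, z, w].
In Python, from workcell import env, optics gives the robot as it stands.
- The arm moves only by the shell command python3 -m handwheel 'ROWS' [FORCE]. ROWS is a JSON object of lists of equal length, an entry for each row: "dp": the shift along the tool's x, y, z in m, a list of three; "rotation": the turn, a rotation vector about the tool's x, y, z in degrees, a list of three; "grip": the closure, from 0 (fully open) to 1 (shut). In form: {"dp": [[tx, ty, tz], ...], "rotation": [[rx, ry, rz], ...], "grip": [grip, ...]}. A call has 1 to 20 rows; each row shifts and turns the commanded pose from where the row before left it, along the tool's axes as they then stand; what a row does not reach is not made up. A row lasts 1/10 s, in which the tool goes at most 50 mm and 8.59 degrees, less where a joint would pass 70% of its speed; a pose out of reach is approached as far as the arm can. A call with a gripper value outside its range is refused whole. The fingers move at their own pace and stop on an object; FORCE is the grip in N (left out, the last holds). Time passes only in rows, so rows that do not move let the fingers close. It gives the time, the measured TCP pose, the force and the opening at its end, in the units of the state.
- env.get_state(): the state, without advancing time (a new reading comes with each control period).
- optics.get_image(name): name is "scene" or "top" or "wrist"; returns a dict with "frame" (384x512x3 uint8, red, green, blue), "mtx" (3x3 intrinsics, pixels), "rvec" (rotation vector, rad) and "tvec" (3), from world to camera coordinates, as OpenCV has them. Camera axes: x right, y down, z forward; pixel columns grow to the right and rows downward; lengths in m; the calibration is good to about 2 mm. A picture is of the moment at which its call begins. There is no depth.
- env.hand_in(): hands the job in, once; it reports no verdict.
The state is a dict: "clock": time; "joints": joint angles; "qd": joint speeds; "effort": joint torques, N m; "tool_pos": TCP position; "eef_rot": TCP orientation; "contact_force": force on the tool from outside, world axes, zero at the start; "moment": the same for the moment, N m; "gripper_width": finger opening in m.
Only numpy, scipy, OpenCV 4.12 (cv2) and the standard library are available. Lean on these libraries where they do the work, as an engineer would, in place of code of your own. Each camera call takes 0.05 s, during which the arm holds its last target. There are 200 camera calls.

## Working session

There is one attempt and no reset: what is moved stays moved. The work goes in short steps, Python scripts to look and compute and a shell command to move; the robot and the scene stay as the last step left them, time stands still between calls to the robot, and variables do not carry over. Pictures are saved under pics/ and viewed, about 8 in all and at most 12, crops included, and the job is handed in when it is done.

```bash
mkdir -p pics; cat > h.py <<'E'
import numpy as np, cv2
from workcell import env, optics
def snap(n,f):
    d=optics.get_image(n); np.savez('pics/'+f+'.npz',**d); cv2.imwrite('pics/'+f+'.png',d['frame'][:,:,::-1]); return d
def ray(d,px,z):
    R=cv2.Rodrigues(np.array(d['rvec'],float))[0]; t=np.array(d['tvec'],float).ravel()
    r=R.T@np.linalg.inv(d['mtx'])@np.array([px[0],px[1],1.]); c=-R.T@t
    return c+r*(z-c[2])/r[2]
def proj(d,p):
    return cv2.projectPoints(np.array(p,float).reshape(-1,3),np.array(d['rvec'],float),np.array(d['tvec'],float),d['mtx'],None)[0].reshape(-1,2)
E
python3 - <<'E'
from h import *
a=snap('top','top1');b=snap('scene','scene1')
cv2.imwrite('pics/both.png',cv2.resize(np.vstack([a['frame'],b['frame']])[:,:,::-1],None,fx=.78,fy=.78)) 
print(env.get_state())
E
```

```text
{'clock': 0.1, 'joints': array([-1.40543620e+00,  3.13380543e-01,  1.49834257e+00,  2.74729477e-05,
        1.33101056e+00, -2.23388219e-01]), 'qd': array([-0.0004793 , -0.00289073, -0.00141047, -0.00078138,  0.00020305,
        0.00110996]), 'effort': array([ 2.47040116e-03, -4.12901974e+01, -2.60143143e+01, -2.24258065e-04,
        3.03013287e-03, -5.15983373e-06]), 'tool_pos': array([ 0.19895405, -0.48559942,  0.23080619]), 'eef_rot': array([ 0.69381254,  0.13698014, -0.69377027,  0.13617421]), 'contact_force': array([0.22826284, 0.40310551, 0.29793047]), 'moment': array([-0.006452  ,  0.00049773,  0.03423015]), 'gripper_width': 0.08562812800338776}
```

View pics/top1.png

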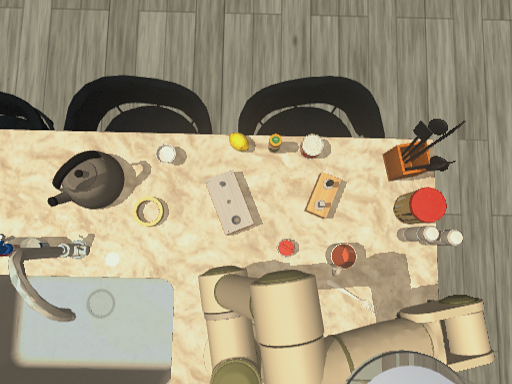

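View pics/scene1.png

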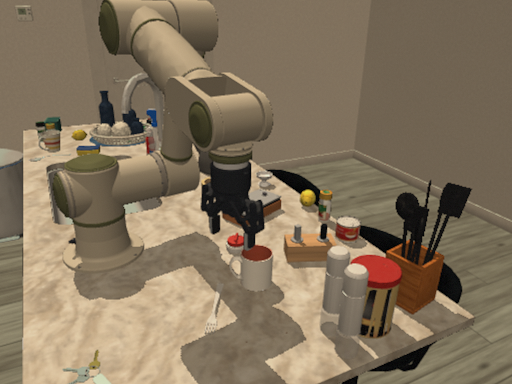

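The top view shows the block around (233,203), with the large hole near (237,220), and the stand around (326,195). I'll enlarge that area.

```bash
python3 - <<'E'
from h import *
d=dict(np.load('pics/top1.npz'))
c=d['frame'][160:250,195:355][:,:,::-1]
cv2.imwrite('pics/c1.png',cv2.resize(c,None,fx=5,fy=5,interpolation=cv2.INTER_CUBIC))
for p in [(237,220),(224,187)]: print(ray(d,p,.05))
print(ray(d,(326,195),.052), ray(d,(320,204),.052),ray(d,(330,183),.1))
E
```

```text
[0.44212642 0.01356329 0.05      ]
[0.55164043 0.05980606 0.05      ]
[ 0.53192369 -0.28172091  0.052     ] [ 0.50126445 -0.2616622   0.052     ] [ 0.56521684 -0.28480239  0.1       ]
```

View pics/c1.png

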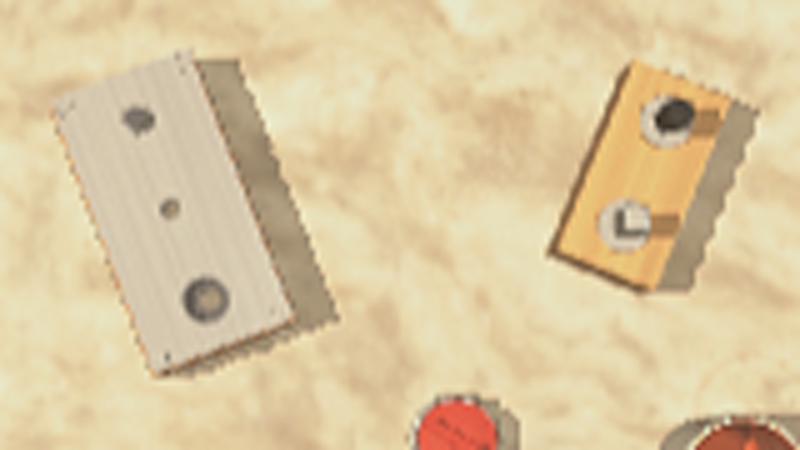

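Large hole is at crop (206,300), bolt hole (170,208), pivot (138,118). The pin (square) collar is at (626,225) and the black bolt collar at (668,121).

```bash
cat >> h.py <<'E'
from scipy.spatial.transform import Rotation as Ro
def go(target,yaw=None,s=None):
    "tool-frame dp to reach a world TCP target; yaw = world heading of tool y axis (deg), mod 180"
    s=s or env.get_state(); R=Ro.from_quat(s['eef_rot']).as_matrix()
    print('tcp',s['tool_pos'].round(4),'F',np.round(s['contact_force'],1),'w',round(s['gripper_width'],4),'t',round(s['clock'],2))
    print('tool axes',R.T.round(3).tolist(),'yaw_y',np.degrees(np.arctan2(R[1,1],R[0,1])).round(2))
    print('dp',(R.T@(np.array(target)-s['tool_pos'])).round(4))
    # turn about the tool's x (downwards): +rx lowers world heading
    if yaw is not None: print('rx', [round(-((yaw+k-np.degrees(np.arctan2(R[1,1],R[0,1]))+180)%360-180),1) for k in (0,90,180,270)])
E
python3 - <<'E'
from h import *
d=dict(np.load('pics/top1.npz'))
f=lambda x,y,z: ray(d,(195+(x+.5)/5-.5,160+(y+.5)/5-.5),z)
P=f(206,300,.05);B=f(170,208,.05);V=f(138,118,.055)
p=f(626,225,.056);b=f(668,121,.056)
print(P,B,V,p,b)
v=P-B;print(np.linalg.norm(v),np.degrees(np.arctan2(v[1],v[0])))
v=p-b;print(np.linalg.norm(v),np.degrees(np.arctan2(v[1],v[0])))
print(ray(d,(287,247),.04), ray(d,(343,256),.09))
go([p[0],p[1],.23],0)
E
```

```text
[0.44336723 0.01757516 0.05      ] [0.50419115 0.04311355 0.05      ] [0.56360924 0.06586332 0.055     ] [ 0.49884333 -0.26023704  0.056     ] [ 0.56930159 -0.28830557  0.056     ]
0.06596786292027029 -157.22372761056047
0.07584331922539225 158.279098392028
[ 0.35663057 -0.15432737  0.04      ] [ 0.33256755 -0.32788078  0.09      ]
tcp [ 0.199  -0.4856  0.2308] F [0.2 0.4 0.3] w 0.0856 t 0.1
tool axes [[-0.0, 0.001, -1.0], [0.379, -0.925, -0.001], [-0.925, -0.379, -0.0]] yaw_y -67.73
dp [ 0.001  -0.0949 -0.3629]
rx [np.float64(-67.7), np.float64(-157.7), np.float64(112.3), np.float64(22.3)]
```

```bash
python3 -m handwheel '{"dp":[[0,-0.0095,-0.0363],[0,-0.0095,-0.0363],[0,-0.0095,-0.0363],[0,-0.0095,-0.0363],[0,-0.0095,-0.0363],[0,-0.0095,-0.0363],[0,-0.0095,-0.0363],[0,-0.0095,-0.0363],[0,-0.0095,-0.0363],[0,-0.0095,-0.0363],[0,0,0],[0,0,0]],"rotation":[[0,0,0],[0,0,0],[0,0,0],[0,0,0],[0,0,0],[0,0,0],[0,0,0],[0,0,0],[0,0,0],[0,0,0],[0,0,0],[0,0,0]],"grip":[0,0,0,0,0,0,0,0,0,0,0,0]}' 30; python3 - <<'E'
from h import *
d=snap('wrist','w1'); print(proj(d,[[.4988,-.2602,.056],[.5693,-.2883,.056]]))
R=cv2.Rodrigues(d['rvec'])[0]; print('cam',-R.T@d['tvec'].ravel(),R.round(2).tolist())
go([.4988,-.2602,.1])
E
```

```text
clock: 1.3
tool_pos: [0.499, -0.2599, 0.2308]
eef_rot: [-0.693, -0.137, 0.694, -0.137]
contact_force: [-0.5, 0.5, 0.4]
gripper_width: 0.085
[[255.46611261 171.41553806]
 [307.42801318 119.36065486]]
cam [ 0.57634273 -0.22862339  0.37300617] [[0.38, -0.93, -0.0], [-0.87, -0.36, 0.33], [-0.3, -0.12, -0.95]]
tcp [ 0.4985 -0.2605  0.2309] F [-0.8 -1.   0.5] w 0.0855 t 1.35
tool axes [[-0.001, 0.0, -1.0], [0.379, -0.925, -0.001], [-0.925, -0.379, 0.001]] yaw_y -67.72
dp [ 1.309e-01 -1.000e-04 -5.000e-04]
```

View pics/w1.png

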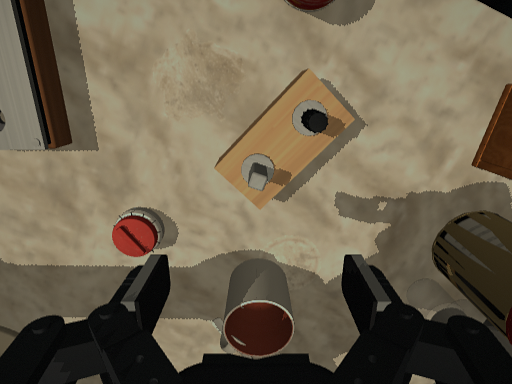

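Wrist view: pin collar is near (258,172), which matches the prediction of (255,171), and the bolt is at (311,118). Next I'll crop to read the handle's orientation.

```bash
python3 - <<'E'
from h import *
d=dict(np.load('pics/w1.npz'))
c=d['frame'][85:215,205:345][:,:,::-1]
cv2.imwrite('pics/c2.png',cv2.resize(c,None,fx=4.5,fy=4.5,interpolation=cv2.INTER_CUBIC))
E
```

```text
(no output)
```

View pics/c2.png

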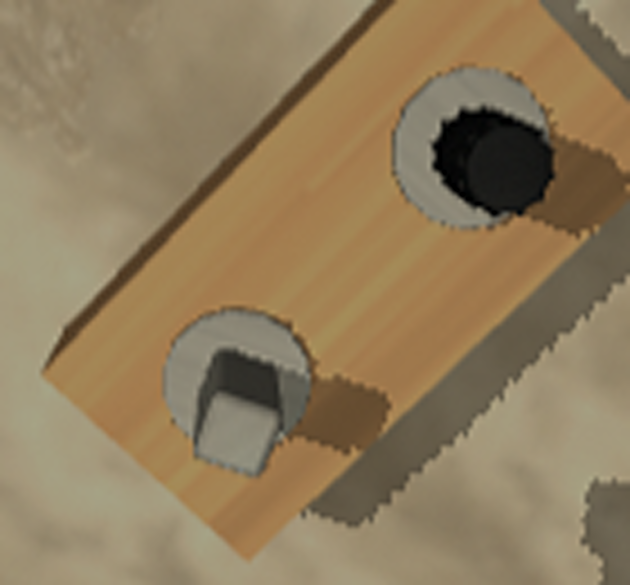

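Pin collar centre is at crop (237,378) and the bolt's at (472,148). The handle-top corners are at (206,392), (280,408), (264,476) and (195,455).

```bash
python3 - <<'E'
from h import *
d=dict(np.load('pics/w1.npz'))
f=lambda x,y,z: ray(d,(205+(x+.5)/4.5-.5,85+(y+.5)/4.5-.5),z)
p=f(237,378,.056);b=f(472,148,.056);print(p,b,np.linalg.norm(p-b))
c=np.array([f(*q,.1) for q in [(206,392),(280,408),(264,476),(195,455)]]);print(c.mean(0))
for i in range(4):
    v=c[(i+1)%4]-c[i];print(np.linalg.norm(v),np.degrees(np.arctan2(v[1],v[0]))%90)
go([*p[:2],.1],14)
# look at where body of gripper vs bolt: closeness
E
```

```text
[ 0.50240242 -0.26081779  0.056     ] [ 0.57176084 -0.28944915  0.056     ] 0.0750356310863203
[ 0.5017423  -0.26069638  0.1       ]
0.0156322876068858 9.743213888455344
0.015127142023230778 10.191532572243858
0.015168670390206416 4.602578746389241
0.013782562507273903 12.417181195699643
tcp [ 0.4985 -0.2605  0.2309] F [-0.8 -1.   0.5] w 0.0855 t 1.35
tool axes [[-0.001, 0.0, -1.0], [0.379, -0.925, -0.001], [-0.925, -0.379, 0.001]] yaw_y -67.72
dp [ 0.1309  0.0019 -0.0036]
rx [np.float64(-81.7), np.float64(-171.7), np.float64(98.3), np.float64(8.3)]
```

```bash
python3 -m handwheel '{"dp":[[0.02,0.0015,-0.0032],[0.03,0,0],[0.03,0,0],[0.03,0,0],[0.03,0,0],[0.02,0,0],[0.009,0,0],[0,0,0],[0,0,0],[0,0,0],[0,0,0],[0,0,0],[0,0,0],[0,0,0],[0,0,0]],"rotation":[[7,0,0],[6,0,0],[0,0,0],[0,0,0],[0,0,0],[0,0,0],[0,0,0],[0,0,0],[0,0,0],[0,0,0],[0,0,0],[0,0,0],[0,0,0],[0,0,0],[0,0,0]],"grip":[0,0,0,0,0,0,0,0,1,1,1,1,1,1,1]}' 60; python3 - <<'E'
from h import *
go([.502,-.2607,.18])
E
```

```text
clock: 2.85
tool_pos: [0.5026, -0.2606, 0.0628]
eef_rot: [0.705, 0.057, -0.705, 0.057]
contact_force: [-1.4, 0.6, 5.3]
gripper_width: 0.0154
tcp [ 0.5026 -0.2606  0.0628] F [-1.4  0.6  5.3] w 0.0154 t 2.85
tool axes [[0.001, -0.0, -1.0], [0.161, -0.987, 0.0], [-0.987, -0.161, -0.0]] yaw_y -80.72
dp [-1.172e-01  1.000e-04  6.000e-04]
```

```bash
python3 -m handwheel '{"dp":[[-0.03,0,0],[-0.04,0,0],[-0.04,0,0],[-0.01,-0.0393,0.0042],[-0.01,-0.0393,0.0042],[-0.01,-0.0393,0.0042],[0,-0.0393,0.0042],[0,-0.0393,0.0042],[0,0,0],[0,0,0],[0,0,0]],"rotation":[[0,0,0],[0,0,0],[0,0,0],[0,0,0],[0,0,0],[0,0,0],[0,0,0],[0,0,0],[0,0,0],[0,0,0],[0,0,0]],"grip":[1,1,1,1,1,1,1,1,1,1,1]}' 60; python3 - <<'E'
from h import *
d=snap('wrist','w2'); print(proj(d,[[.4434,.0176,.05],[.5042,.0431,.05]]))
R=cv2.Rodrigues(d['rvec'])[0]; print('cam',-R.T@d['tvec'].ravel())
go([.4434,.0176,.2])
E
```

```text
clock: 3.95
tool_pos: [0.4502, -0.0706, 0.2021]
eef_rot: [-0.705, -0.057, 0.705, -0.057]
contact_force: [0.8, 0.4, -1.2]
gripper_width: 0.0154
[[166.50176529 169.99750805]
 [143.29093641 102.87485358]]
cam [ 0.53273544 -0.05769936  0.3444097 ]
tcp [ 0.4502 -0.0707  0.2021] F [ 0.8  0.2 -1.3] w 0.0159 t 4.0
tool axes [[-0.0, 0.0, -1.0], [0.16, -0.987, -0.0], [-0.987, -0.16, 0.0]] yaw_y -80.78
dp [ 0.0021 -0.0883 -0.0074]
```

View pics/w2.png

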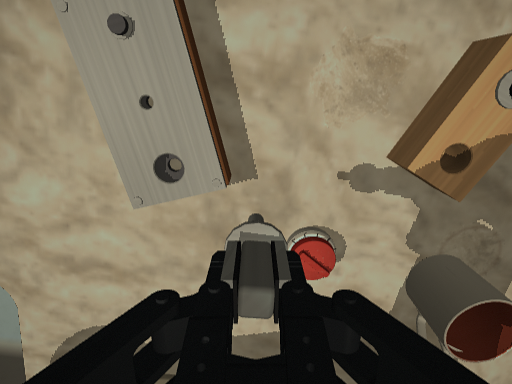

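The pin is held. The large hole is at (168,168), the bolt hole at (146,102), and a light strap hole shows at about (176,163). I'll take one crop.

```bash
python3 - <<'E'
from h import *
d=dict(np.load('pics/w2.npz'))
c=d['frame'][85:195,120:220][:,:,::-1]
cv2.imwrite('pics/c3.png',cv2.resize(c,None,fx=5,fy=5,interpolation=cv2.INTER_CUBIC))
E
```

```text
(no output)
```

View pics/c3.png

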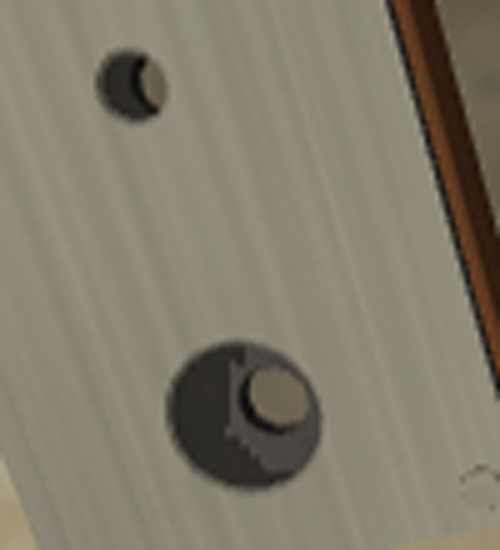

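Crop: large hole centre (244,416), bolt hole (132,86), strap hole about (276,398) on the strap's top face (z = 0.038).

```bash
python3 - <<'E'
from h import *
d=dict(np.load('pics/w2.npz'))
f=lambda x,y,z: ray(d,(120+(x+.5)/5-.5,85+(y+.5)/5-.5),z)
P=f(244,416,.05);B=f(132,86,.05);S=f(276,398,.038);print(P,B,S)
v=P-B;L=np.linalg.norm(v);x=v/L;y=np.array([-x[1],x[0],0]);print(L,np.degrees(np.arctan2(v[1],v[0])),'x',x,'y',y)
print('strap offset block x,y',(S-P)@x,(S-P)@y)
# held pin: collar front rim / tip
go([*S[:2],.1508+.0],None)
print(proj(d,[[.4502,-.0707,.2021-.0108-.04]]))
go([*P[:2],.1508])
E
```

```text
[0.44595515 0.01588769 0.05      ] [0.50556269 0.04066274 0.05      ] [0.44728958 0.0126413  0.038     ]
0.06455123837775988 -157.43046158303255 x [-0.9234144  -0.38380444  0.        ] y [ 0.38380444 -0.9234144   0.        ]
strap offset block x,y 1.374558577335939e-05 0.003509923026351822
tcp [ 0.4502 -0.0707  0.2021] F [ 0.8  0.2 -1.3] w 0.0159 t 4.0
tool axes [[-0.0, 0.0, -1.0], [0.16, -0.987, -0.0], [-0.987, -0.16, 0.0]] yaw_y -80.78
dp [ 0.0513 -0.0828 -0.0105]
[[254.94997374 217.38121238]]
tcp [ 0.4502 -0.0707  0.2021] F [ 0.8  0.2 -1.3] w 0.0159 t 4.0
tool axes [[-0.0, 0.0, -1.0], [0.16, -0.987, -0.0], [-0.987, -0.16, 0.0]] yaw_y -80.78
dp [ 0.0513 -0.0862 -0.0097]
```

```bash
python3 -m handwheel '{"dp":[[0,-0.0276,-0.0035],[0,-0.0276,-0.0035],[0.02,-0.0276,-0.0035],[0.04,0,0],[0.03,0,0],[0.010,0,0],[0,0,0],[0,0,0]],"rotation":[[0,0,0],[0,0,0],[0,0,0],[0,0,0],[0,0,0],[0,0,0],[0,0,0],[0,0,0]],"grip":[1,1,1,1,1,1,1,1]}' 60; python3 - <<'E'
from h import *
go([.4473,.0126,.0888])
d=snap('wrist','w3');c=d['frame'][130:290,180:340][:,:,::-1]
cv2.imwrite('pics/c4.png',cv2.resize(c,None,fx=3.5,fy=3.5,interpolation=cv2.INTER_CUBIC))
E
```

```text
clock: 4.8
tool_pos: [0.448, 0.0129, 0.1034]
eef_rot: [0.705, 0.057, -0.704, 0.057]
contact_force: [-0.6, 0.5, -0.9]
gripper_width: 0.0159
tcp [0.448  0.0129 0.1034] F [-0.6  0.5 -0.9] w 0.0159 t 4.8
tool axes [[0.002, -0.0, -1.0], [0.16, -0.987, 0.001], [-0.987, -0.16, -0.002]] yaw_y -80.77
dp [0.0146 0.0002 0.0007]
```

View pics/c4.png

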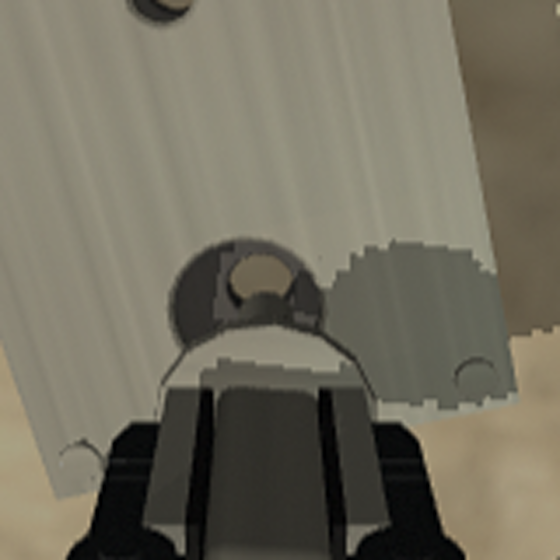

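The tip, centred near crop x 265, hangs over the strap hole at (262,280), so I'll go down and feel.

```bash
python3 -m handwheel '{"dp":[[0.006,0,0.0007],[0.006,0,0],[0.002,0,0],[0.001,0,0],[0.001,0,0],[0,0,0]],"rotation":[[0,0,0],[0,0,0],[0,0,0],[0,0,0],[0,0,0],[0,0,0]],"grip":[1,1,1,1,1,1]}' 60
python3 -m handwheel '{"dp":[[0.001,0,0],[0.001,0,0],[0,0,0]],"rotation":[[0,0,0],[0,0,0],[0,0,0]],"grip":[1,1,1]}' 60
```

```text
clock: 5.45
tool_pos: [0.4465, 0.0133, 0.0863]
eef_rot: [0.705, 0.057, -0.705, 0.057]
contact_force: [1.2, 0.0, -1.7]
gripper_width: 0.0158
clock: 5.75
tool_pos: [0.4464, 0.0134, 0.0843]
eef_rot: [0.705, 0.057, -0.705, 0.057]
contact_force: [1.7, 0.2, -2.0]
gripper_width: 0.0153
```

No vertical reaction 4.5 mm below the strap's top face, so the tip is in the strap hole. I'll go a little deeper, then draw it towards the centre.

```bash
python3 -m handwheel '{"dp":[[0.0015,0,0],[0.0015,0,0],[0,0,0]],"rotation":[[0,0,0],[0,0,0],[0,0,0]],"grip":[1,1,1]}' 60
python3 -m handwheel '{"dp":[[0,-0.00097,0.00023],[0,0,0]],"rotation":[[0,0,0],[0,0,0]],"grip":[1,1]}' 60
python3 -m handwheel '{"dp":[[0,-0.00097,0.00023],[0,0,0]],"rotation":[[0,0,0],[0,0,0]],"grip":[1,1]}' 60
python3 -m handwheel '{"dp":[[0,-0.00097,0.00023],[0,0,0]],"rotation":[[0,0,0],[0,0,0]],"grip":[1,1]}' 60
```

```text
clock: 6.05
tool_pos: [0.4464, 0.0134, 0.0811]
eef_rot: [0.705, 0.057, -0.705, 0.057]
contact_force: [2.4, 0.3, -2.4]
gripper_width: 0.0156
clock: 6.25
tool_pos: [0.4462, 0.0141, 0.0814]
eef_rot: [0.705, 0.057, -0.705, 0.057]
contact_force: [2.8, -1.5, -3.4]
gripper_width: 0.0158
clock: 6.45
tool_pos: [0.446, 0.0149, 0.0815]
eef_rot: [0.705, 0.057, -0.704, 0.058]
contact_force: [4.9, -3.3, -2.8]
gripper_width: 0.0153
clock: 6.65
tool_pos: [0.4456, 0.0159, 0.0815]
eef_rot: [0.705, 0.057, -0.704, 0.057]
contact_force: [3.6, -3.2, -3.0]
gripper_width: 0.0159
```

The strap drags at about 4 N, with a roughly 2 N reaction along -x of the block. I'll ease the pin 1.5 mm towards -x and see.

```bash
python3 -m handwheel '{"dp":[[0,-0.00035,-0.00146],[0,0,0]],"rotation":[[0,0,0],[0,0,0]],"grip":[1,1]}' 60
python3 -m handwheel '{"dp":[[0,-0.00097,0.00023],[0,0,0]],"rotation":[[0,0,0],[0,0,0]],"grip":[1,1]}' 60; python3 - <<'E'
from h import *
s=env.get_state();P=np.array([.44596,.01589]);X=np.array([-.9234,-.3838]);Y=np.array([.3838,-.9234])
e=s['tool_pos'][:2]-P;F=s['contact_force'][:2];print(e@X,e@Y,F@X,F@Y,s['contact_force'],s['moment'])
d=snap('wrist','w4');c=d['frame'][130:290,180:340][:,:,::-1]
cv2.imwrite('pics/c5.png',cv2.resize(c,None,fx=3.5,fy=3.5,interpolation=cv2.INTER_CUBIC))
E
```

```text
clock: 6.85
tool_pos: [0.4465, 0.0167, 0.0813]
eef_rot: [-0.705, -0.057, 0.705, -0.057]
contact_force: [1.5, -3.1, -1.0]
gripper_width: 0.0159
clock: 7.05
tool_pos: [0.4462, 0.0176, 0.0813]
eef_rot: [-0.705, -0.057, 0.705, -0.057]
contact_force: [2.4, -3.2, -1.2]
gripper_width: 0.0157
-0.0008308038547081749 -0.0014606823503932084 -0.9477661527748219 3.890199406514182 [ 2.36829685 -3.22855434 -1.2360108 ] [-0.84206859 -0.4000639  -0.00692799]
```

View pics/c5.png

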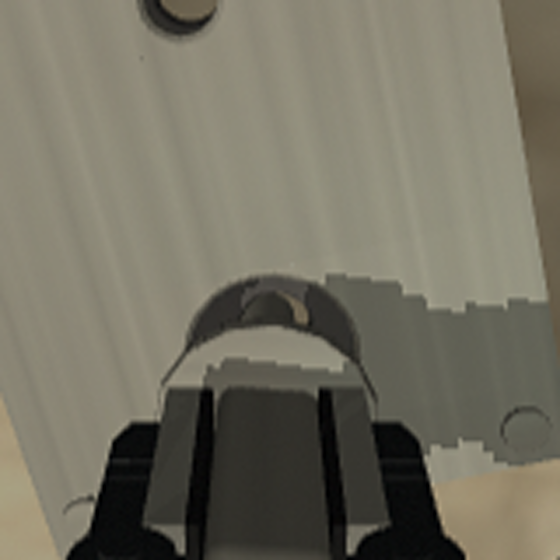

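The view shows the pin in the strap hole, bearing on its -y wall, with the bolt holes nearly in line. I'll centre the pin and descend.

```bash
python3 -m handwheel '{"dp":[[0,0.0012,-0.0003],[0.003,0,0],[0.003,0,0],[0.003,0,0],[0,0,0]],"rotation":[[0,0,0],[0,0,0],[0,0,0],[0,0,0],[0,0,0]],"grip":[1,1,1,1,1]}' 60
python3 -m handwheel '{"dp":[[0.002,0,0],[0.002,0,0],[0,0,0]],"rotation":[[0,0,0],[0,0,0],[0,0,0]],"grip":[1,1,1]}' 60
```

```text
clock: 7.6
tool_pos: [0.4462, 0.0167, 0.0717]
eef_rot: [-0.704, -0.057, 0.705, -0.057]
contact_force: [0.1, -0.2, -0.4]
gripper_width: 0.0157
clock: 7.9
tool_pos: [0.4465, 0.0165, 0.0681]
eef_rot: [-0.705, -0.057, 0.705, -0.057]
contact_force: [-0.1, -0.2, -0.7]
gripper_width: 0.0159
```

```bash
python3 -m handwheel '{"dp":[[0.001,0,0],[0.001,0,0],[0,0,0]],"rotation":[[0,0,0],[0,0,0],[0,0,0]],"grip":[1,1,1]}' 60
python3 -m handwheel '{"dp":[[0.001,0,0],[0.001,0,0],[0,0,0]],"rotation":[[0,0,0],[0,0,0],[0,0,0]],"grip":[1,1,1]}' 60
python3 -m handwheel '{"dp":[[0.001,0,0],[0.001,0,0],[0,0,0]],"rotation":[[0,0,0],[0,0,0],[0,0,0]],"grip":[1,1,1]}' 60
```

```text
clock: 8.2
tool_pos: [0.4466, 0.0165, 0.0662]
eef_rot: [-0.705, -0.057, 0.705, -0.057]
contact_force: [-1.1, -0.4, -1.5]
gripper_width: 0.0154
clock: 8.5
tool_pos: [0.4466, 0.0165, 0.0642]
eef_rot: [-0.705, -0.057, 0.705, -0.057]
contact_force: [-0.2, -0.3, -0.7]
gripper_width: 0.0157
clock: 8.8
tool_pos: [0.4466, 0.0165, 0.0622]
eef_rot: [-0.705, -0.057, 0.705, -0.057]
contact_force: [-0.0, 0.6, -2.1]
gripper_width: 0.0155
```

```bash
python3 -m handwheel '{"dp":[[0.001,0,0],[0.0005,0,0],[0,0,0],[0,0,0]],"rotation":[[0,0,0],[0,0,0],[0,0,0],[0,0,0]],"grip":[1,1,1,1]}' 60
python3 -m handwheel '{"dp":[[0.0005,0,0],[0.0005,0,0],[0,0,0],[0,0,0]],"rotation":[[0,0,0],[0,0,0],[0,0,0],[0,0,0]],"grip":[1,1,1,1]}' 60
```

```text
clock: 9.2
tool_pos: [0.4467, 0.0165, 0.0608]
eef_rot: [-0.705, -0.057, 0.705, -0.057]
contact_force: [-0.7, 0.8, -0.7]
gripper_width: 0.0157
clock: 9.6
tool_pos: [0.4467, 0.0165, 0.0599]
eef_rot: [0.705, 0.057, -0.705, 0.057]
contact_force: [-2.3, -0.8, 3.7]
gripper_width: 0.016
```

It's seated: reaction up about 4 N with the collar on the plate. Release and go for the bolt.

```bash
python3 -m handwheel '{"dp":[[0,0,0],[0,0,0],[0,0,0],[0,0,0],[0,0,0],[0,0,0],[-0.02,0,0],[-0.04,0,0],[-0.04,0,0],[-0.04,0,0],[0,0,0]],"rotation":[[0,0,0],[0,0,0],[0,0,0],[0,0,0],[0,0,0],[0,0,0],[0,0,0],[0,0,0],[0,0,0],[0,0,0],[0,0,0]],"grip":[0,0,0,0,0,0,0,0,0,0,0]}' 60; python3 - <<'E'
from h import *
go([.5718,-.2894,.20],-67.4)
E
```

```text
clock: 10.7
tool_pos: [0.4487, 0.0161, 0.2044]
eef_rot: [0.708, 0.056, -0.702, 0.058]
contact_force: [-0.5, -0.5, -0.9]
gripper_width: 0.0854
tcp [0.4487 0.0161 0.2044] F [-0.5 -0.5 -0.9] w 0.0854 t 10.7
tool axes [[0.009, -0.002, -1.0], [0.161, -0.987, 0.003], [-0.987, -0.161, -0.009]] yaw_y -80.71
dp [ 0.0062  0.3214 -0.0721]
rx [np.float64(-13.3), np.float64(-103.3), np.float64(166.7), np.float64(76.7)]
```

```bash
python3 -m handwheel '{"dp":[[0,0.0402,-0.009],[0,0.0402,-0.009],[0,0.0402,-0.009],[0,0.0402,-0.009],[0,0.0402,-0.009],[0,0.0402,-0.009],[0,0.0402,-0.009],[0,0.0402,-0.009],[0,0,0],[0,0,0],[0,0,0],[0,0,0]],"rotation":[[0,0,0],[0,0,0],[0,0,0],[0,0,0],[0,0,0],[0,0,0],[0,0,0],[0,0,0],[-6.7,0,0],[-6.6,0,0],[0,0,0],[0,0,0]],"grip":[0,0,0,0,0,0,0,0,0,0,0,0]}' 60; python3 - <<'E'
from h import *
d=snap('wrist','w5'); print(proj(d,[[.5718,-.2894,.056]]))
g=cv2.cvtColor(d['frame'],cv2.COLOR_RGB2GRAY)
n,l,st,ce=cv2.connectedComponentsWithStats((g<45).astype(np.uint8))
for i in range(1,n):
    if st[i,4]>80 and st[i,1]<240: print(st[i],ce[i].round(1),ray(d,ce[i],.085))
go([.5718,-.2894,.062],-67.4)
E
```

```text
clock: 11.9
tool_pos: [0.5695, -0.2891, 0.1991]
eef_rot: [-0.693, -0.138, 0.694, -0.137]
contact_force: [-0.1, -0.1, -1.4]
gripper_width: 0.0853
[[256.41116409 177.49274124]]
[ 327    0   72   34 1273] [373.8  11.2] [ 0.73020553 -0.31768848  0.085     ]
[ 412    0  100   76 5415] [461.1  29. ] [ 0.74489776 -0.38407107  0.085     ]
[233  51  47  12 108] [255.8  59.1] [ 0.66703232 -0.2494876   0.085     ]
[  0 118  20  84 883] [  6.4 169.8] [ 0.50323    -0.08295176  0.085     ]
[254 124  48  51 184] [277.  148.5] [ 0.60961291 -0.29260005  0.085     ]
[ 434  137   78  132 6114] [481.6 199.2] [ 0.63756245 -0.48033947  0.085     ]
[246 170  22  32 568] [256.5 185.7] [ 0.57252012 -0.28908154  0.085     ]
[192 216  24  22 197] [201.  225.3] [ 0.51758758 -0.25635302  0.085     ]
tcp [ 0.5695 -0.2891  0.1994] F [ 0.5 -1.2  0.2] w 0.0858 t 11.95
tool axes [[-0.0, 0.0, -1.0], [0.382, -0.924, -0.0], [-0.924, -0.382, 0.0]] yaw_y -67.57
dp [ 0.1374  0.0013 -0.002 ]
rx [np.float64(-0.2), np.float64(-90.2), np.float64(179.8), np.float64(89.8)]
```

```bash
python3 -m handwheel '{"dp":[[0.03,0.0012,-0.0022],[0.04,0,0],[0.03,0,0],[0.02,0,0],[0.0165,0,0],[0,0,0],[0,0,0],[0,0,0],[0,0,0],[0,0,0],[0,0,0],[0,0,0],[0,0,0]],"rotation":[[0,0,0],[0,0,0],[0,0,0],[0,0,0],[0,0,0],[0,0,0],[0,0,0],[0,0,0],[0,0,0],[0,0,0],[0,0,0],[0,0,0],[0,0,0]],"grip":[0,0,0,0,0,0,1,1,1,1,1,1,1]}' 60; python3 - <<'E'
from h import *
go([.5067,.0414,.2])
E
```

```text
clock: 13.25
tool_pos: [0.5723, -0.2897, 0.0639]
eef_rot: [0.694, 0.138, -0.693, 0.139]
contact_force: [-0.8, 0.3, 5.1]
gripper_width: 0.0164
tcp [ 0.5723 -0.2897  0.0639] F [-0.8  0.3  5.1] w 0.0164 t 13.25
tool axes [[0.001, -0.001, -1.0], [0.384, -0.923, 0.001], [-0.923, -0.384, -0.0]] yaw_y -67.43
dp [-0.1363 -0.3308 -0.0666]
```

```bash
python3 -m handwheel '{"dp":[[-0.03,0,0],[-0.04,0,0],[-0.03,0,0],[-0.01,-0.0368,-0.0074],[0,-0.0368,-0.0074],[0,-0.0368,-0.0074],[0,-0.0368,-0.0074],[0,-0.0368,-0.0074],[0,-0.0368,-0.0074],[0,-0.0368,-0.0074],[0,-0.0368,-0.0074],[0,-0.0368,-0.0074],[0.03,0,0],[0.03,0,0],[0.005,0,0],[0,0,0],[0,0,0]],"rotation":[[0,0,0],[0,0,0],[0,0,0],[0,0,0],[0,0,0],[0,0,0],[0,0,0],[0,0,0],[0,0,0],[0,0,0],[0,0,0],[0,0,0],[0,0,0],[0,0,0],[0,0,0],[0,0,0],[0,0,0]],"grip":[1,1,1,1,1,1,1,1,1,1,1,1,1,1,1,1,1]}' 60; python3 - <<'E'
from h import *
go([.5067,.0414,.1])
d=snap('wrist','w6');s=env.get_state();t=s['tool_pos']
print(proj(d,[[.5067,.0414,.05],[t[0],t[1],t[2]-.0439]]))
c=d['frame'][110:290,140:380][:,:,::-1]
cv2.imwrite('pics/c6.png',cv2.resize(c,None,fx=3.3,fy=3.3,interpolation=cv2.INTER_CUBIC))
E
```

```text
clock: 14.95
tool_pos: [0.5072, 0.0415, 0.1095]
eef_rot: [0.694, 0.138, -0.693, 0.139]
contact_force: [-0.2, 0.3, -0.5]
gripper_width: 0.0164
tcp [0.5072 0.0415 0.1095] F [-0.2  0.3 -0.5] w 0.0164 t 14.95
tool axes [[0.002, -0.0, -1.0], [0.384, -0.923, 0.001], [-0.923, -0.384, -0.002]] yaw_y -67.44
dp [ 0.0095 -0.0001  0.0005]
[[254.81753896 213.08857013]
 [254.90941743 221.39502938]]
```

View pics/c6.png

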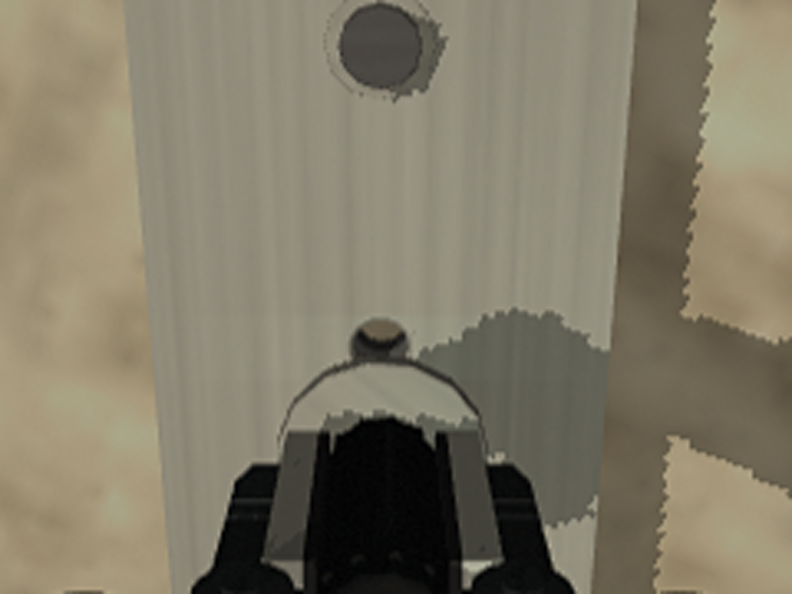

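The bolt hole is centred at crop (380,345), on the jaw axis and within about 1 mm of prediction. The pin is outside this crop. I'll descend with force checks.

```bash
python3 -m handwheel '{"dp":[[0.006,0,0.0008],[0.006,0,0],[0.003,0,0],[0.002,0,0],[0,0,0]],"rotation":[[0,0,0],[0,0,0],[0,0,0],[0,0,0],[0,0,0]],"grip":[1,1,1,1,1]}' 60
python3 -m handwheel '{"dp":[[0.0015,0,0],[0.0015,0,0],[0,0,0]],"rotation":[[0,0,0],[0,0,0],[0,0,0]],"grip":[1,1,1]}' 60
python3 -m handwheel '{"dp":[[0.0015,0,0],[0.0015,0,0],[0,0,0]],"rotation":[[0,0,0],[0,0,0],[0,0,0]],"grip":[1,1,1]}' 60
```

```text
clock: 15.5
tool_pos: [0.5056, 0.0415, 0.091]
eef_rot: [-0.693, -0.138, 0.694, -0.138]
contact_force: [0.3, 0.2, -0.9]
gripper_width: 0.0166
clock: 15.8
tool_pos: [0.5056, 0.0415, 0.0882]
eef_rot: [-0.693, -0.138, 0.693, -0.138]
contact_force: [0.2, -0.0, -0.2]
gripper_width: 0.0166
clock: 16.1
tool_pos: [0.5056, 0.0415, 0.0851]
eef_rot: [-0.693, -0.138, 0.694, -0.138]
contact_force: [-0.3, -0.1, 0.2]
gripper_width: 0.0166
```

```bash
python3 -m handwheel '{"dp":[[0.0015,0,0],[0.0015,0,0],[0,0,0]],"rotation":[[0,0,0],[0,0,0],[0,0,0]],"grip":[1,1,1]}' 60
python3 -m handwheel '{"dp":[[0.001,0,0],[0.001,0,0],[0,0,0]],"rotation":[[0,0,0],[0,0,0],[0,0,0]],"grip":[1,1,1]}' 60
python3 -m handwheel '{"dp":[[0.001,0,0],[0.001,0,0],[0,0,0]],"rotation":[[0,0,0],[0,0,0],[0,0,0]],"grip":[1,1,1]}' 60
```

```text
clock: 16.4
tool_pos: [0.5056, 0.0415, 0.0821]
eef_rot: [-0.693, -0.138, 0.694, -0.138]
contact_force: [-0.0, -0.2, -0.3]
gripper_width: 0.0167
clock: 16.7
tool_pos: [0.5056, 0.0415, 0.0802]
eef_rot: [-0.693, -0.138, 0.693, -0.138]
contact_force: [-0.1, 0.1, -1.1]
gripper_width: 0.0168
clock: 17.0
tool_pos: [0.5056, 0.0415, 0.0782]
eef_rot: [-0.693, -0.138, 0.693, -0.138]
contact_force: [0.8, 0.1, -1.3]
gripper_width: 0.0166
```

```bash
python3 -m handwheel '{"dp":[[0.001,0,0],[0.001,0,0],[0.001,0,0],[0,0,0]],"rotation":[[0,0,0],[0,0,0],[0,0,0],[0,0,0]],"grip":[1,1,1,1]}' 60
python3 -m handwheel '{"dp":[[0.001,0,0],[0.001,0,0],[0.001,0,0],[0,0,0]],"rotation":[[0,0,0],[0,0,0],[0,0,0],[0,0,0]],"grip":[1,1,1,1]}' 60
```

```text
clock: 17.4
tool_pos: [0.5056, 0.0415, 0.0751]
eef_rot: [-0.693, -0.138, 0.694, -0.138]
contact_force: [0.4, -0.4, -0.7]
gripper_width: 0.0167
clock: 17.8
tool_pos: [0.5056, 0.0415, 0.0721]
eef_rot: [-0.693, -0.138, 0.694, -0.138]
contact_force: [-0.1, 0.6, -0.2]
gripper_width: 0.0169
```

Free travel, and the taper is through the strap. Down to just above home.

```bash
python3 -m handwheel '{"dp":[[0.002,0,0],[0.002,0,0],[0.002,0,0],[0.002,0,0],[0,0,0]],"rotation":[[0,0,0],[0,0,0],[0,0,0],[0,0,0],[0,0,0]],"grip":[1,1,1,1,1]}' 60
python3 -m handwheel '{"dp":[[0.001,0,0],[0.001,0,0],[0,0,0]],"rotation":[[0,0,0],[0,0,0],[0,0,0]],"grip":[1,1,1]}' 60
python3 -m handwheel '{"dp":[[0.0005,0,0],[0.0005,0,0],[0,0,0],[0,0,0]],"rotation":[[0,0,0],[0,0,0],[0,0,0],[0,0,0]],"grip":[1,1,1,1]}' 60
```

```text
clock: 18.3
tool_pos: [0.5055, 0.0415, 0.064]
eef_rot: [-0.693, -0.138, 0.694, -0.138]
contact_force: [0.2, 0.6, -1.9]
gripper_width: 0.0167
clock: 18.6
tool_pos: [0.5056, 0.0415, 0.0622]
eef_rot: [-0.693, -0.138, 0.693, -0.138]
contact_force: [0.5, -0.5, -1.0]
gripper_width: 0.017
clock: 19.0
tool_pos: [0.5058, 0.0415, 0.0614]
eef_rot: [0.694, 0.138, -0.693, 0.138]
contact_force: [-0.3, -0.2, 1.9]
gripper_width: 0.0162
```

Contact at 0.0614, so it's seated (about 3 N). Release, lift away and look.

```bash
python3 -m handwheel '{"dp":[[0,0,0],[0,0,0],[0,0,0],[0,0,0],[0,0,0],[0,0,0],[-0.02,0,0],[-0.04,0,0],[-0.04,0,0],[-0.03,0,0],[-0.02,0,-0.02],[0,0,-0.02],[0,0,0],[0,0,0]],"rotation":[[0,0,0],[0,0,0],[0,0,0],[0,0,0],[0,0,0],[0,0,0],[0,0,0],[0,0,0],[0,0,0],[0,0,0],[0,0,0],[0,0,0],[0,0,0],[0,0,0]],"grip":[0,0,0,0,0,0,0,0,0,0,0,0,0,0]}' 60; python3 - <<'E'
from h import *
go([.5,0,.2])
d=snap('wrist','w7')
P=np.array([.4467,.0165]);B=np.array([.5062,.0411])
for n,c in (('pin',P),('bolt',B)): print(n,proj(d,[[*c,.054],[*c,.098]]).round(1).tolist())
c=d['frame'][90:340,130:400][:,:,::-1]
cv2.imwrite('pics/c7.png',cv2.resize(c,None,fx=2.4,fy=2.4,interpolation=cv2.INTER_CUBIC))
E
```

```text
clock: 20.4
tool_pos: [0.5422, 0.0569, 0.2107]
eef_rot: [-0.693, -0.139, 0.694, -0.138]
contact_force: [-0.4, 0.6, -0.4]
gripper_width: 0.0855
tcp [0.5422 0.0569 0.2107] F [-0.4  0.6 -0.4] w 0.0855 t 20.4
tool axes [[-0.001, 0.0, -1.0], [0.384, -0.923, -0.001], [-0.923, -0.384, 0.001]] yaw_y -67.4
dp [0.0108 0.0363 0.0608]
pin [[255.8, 264.3], [255.8, 288.5]]
bolt [[255.9, 211.4], [256.0, 229.6]]
```

View pics/c7.png

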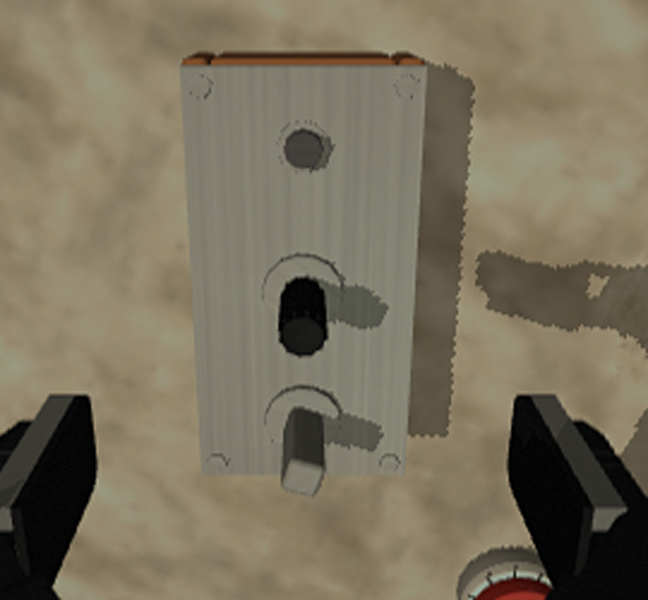

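Both collars lie on the plate. The handle tops, at crop (303,475) for the pin and (302,336) for the bolt, match the home projections of (302,476) and (302,335). Handing in.

```bash
python3 -c "
from workcell import env
print(env.hand_in())"
```

```text
the job is handed in; nothing more can be done
None
```

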